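Load the rabbit carry rack in reverse order

TASK

The jar, chew block, pot and tin stand in a row on the wooden drying board; load them upright into the four bays of the grey carry rack, one to a bay, in the reverse order, because the rack is turned round on its way to the hutch: seen by the robot, what stands at the left end of the board goes into the bay at the right end of the rack, and so on. Set each one down gently in the middle of its bay, the block and the tin square with the rack with their long sides along the row, and let go of everything.

Things in the scene. Friction and masses are not known exactly. Their poses are not given: they have to be found in the camera images.
- jar_mid (a point): small clear plastic pellet jar, round, with a green twist cap; diameter 58 mm (cap; body 56), height 84 mm, closed, about 0.16 kg. The point is the centre, half-way up; z up.
- block_mid (a point): plain pale wooden chew block with three dark drill marks on top; 44 mm (own x) by 62 mm (own y) by 58 mm tall, about 0.11 kg. The point is the centre, half-way up; its axes are the block's; z up.
- pot_mid (a point): small open white ceramic treat pot, round with straight sides; diameter 60 mm, height 56 mm, wall 5 mm, about 0.17 kg. The point is the centre, half-way up; z up.
- tin_mid (a point): flat-sided closed stainless steel tin with rounded edges; 40 mm (own x) by 64 mm (own y) by 72 mm tall, about 0.15 kg. The point is the centre, half-way up; its axes are the tin's; z up.
- mat_jar: thin square cork mat, 76 mm wide and 4 mm thick, fixed on the drying board; the one on which the pellet jar stands at the start. Origin at the centre of its underside.
- mat_block: thin square cork mat, 76 mm wide and 4 mm thick, fixed on the drying board; the one on which the chew block stands at the start. Origin at the centre of its underside.
- mat_pot: thin square cork mat, 76 mm wide and 4 mm thick, fixed on the drying board; the one on which the ceramic pot stands at the start. Origin at the centre of its underside.
- mat_tin: thin square cork mat, 76 mm wide and 4 mm thick, fixed on the drying board; the one on which the steel tin stands at the start. Origin at the centre of its underside.
- drying_board: fixed flat brown wooden board, 96 mm (own x) by 356 mm (own y) by 12 mm; four cork mats in a row along its y, at 43 and 129 mm either side of its middle. Origin: centre of its underside, on the work surface; y within 9 degrees of the robot's left. It may be nearer or farther than the carry rack. Things on the mats stand 16 mm above the work surface.
- carry_rack: fixed grey plastic rack, 96 (own x) by 356 mm (own y); four open bays centred at own y = -129, -43, 43, 129 mm, x = 0. Bay floors 12 mm above the work surface, 78 mm in y between dividers that rise 20 mm above the floor, 86 mm in x between lips that rise 5 mm. Origin: centre of its underside, on the work surface; y within 9 degrees of the robot's left.
Not all that is in view belongs to the job. Leave any blue or red look-alike of the part that bears block_mid alone.

How it is judged:
At the end, for the whole second after the job is handed in: Each thing stands upright (0.08 rad) on the floor of the rack bay that mirrors its start mat, centre within 15 mm (across the rack) and 13 mm (along it) of the bay's centre, block and tin within 0.22 rad of square, long side along the row; all released and at rest (x of jar_mid in the frame of carry_rack between -0.015 and 0.015 m and z of jar_mid in the frame of carry_rack between 0.049 and 0.059 m and ((y of mat_jar in the frame of drying_board between -0.149 and -0.109 m and y of jar_mid in the frame of carry_rack between 0.116 and 0.142 m) or (y of mat_jar in the frame of drying_board between -0.063 and -0.023 m and y of jar_mid in the frame of carry_rack between 0.03 and 0.056 m) or (y of mat_jar in the frame of drying_board between 0.023 and 0.063 m and y of jar_mid in the frame of carry_rack between -0.056 and -0.03 m) or (y of mat_jar in the frame of drying_board between 0.109 and 0.149 m and y of jar_mid in the frame of carry_rack between -0.142 and -0.116 m)) and angle between each of jar_mid, block_mid, pot_mid, tin_mid's own z axis and vertical below 0.08 rad and linear speed of each of jar, block, pot, tin below 0.02 m/s and angular speed of each of jar, block, pot, tin below 0.2 rad/s and x of block_mid in the frame of carry_rack between -0.015 and 0.015 m and z of block_mid in the frame of carry_rack between 0.036 and 0.046 m and ((y of mat_block in the frame of drying_board between -0.149 and -0.109 m and y of block_mid in the frame of carry_rack between 0.116 and 0.142 m) or (y of mat_block in the frame of drying_board between -0.063 and -0.023 m and y of block_mid in the frame of carry_rack between 0.03 and 0.056 m) or (y of mat_block in the frame of drying_board between 0.023 and 0.063 m and y of block_mid in the frame of carry_rack between -0.056 and -0.03 m) or (y of mat_block in the frame of drying_board between 0.109 and 0.149 m and y of block_mid in the frame of carry_rack between -0.142 and -0.116 m)) and angle between the x axis of each of block_mid, tin_mid and the x axis of carry_rack, either way round below 0.22 rad and x of pot_mid in the frame of carry_rack between -0.015 and 0.015 m and z of pot_mid in the frame of carry_rack between 0.035 and 0.045 m and ((y of mat_pot in the frame of drying_board between -0.149 and -0.109 m and y of pot_mid in the frame of carry_rack between 0.116 and 0.142 m) or (y of mat_pot in the frame of drying_board between -0.063 and -0.023 m and y of pot_mid in the frame of carry_rack between 0.03 and 0.056 m) or (y of mat_pot in the frame of drying_board between 0.023 and 0.063 m and y of pot_mid in the frame of carry_rack between -0.056 and -0.03 m) or (y of mat_pot in the frame of drying_board between 0.109 and 0.149 m and y of pot_mid in the frame of carry_rack between -0.142 and -0.116 m)) and x of tin_mid in the frame of carry_rack between -0.015 and 0.015 m and z of tin_mid in the frame of carry_rack between 0.043 and 0.053 m and ((y of mat_tin in the frame of drying_board between -0.149 and -0.109 m and y of tin_mid in the frame of carry_rack between 0.116 and 0.142 m) or (y of mat_tin in the frame of drying_board between -0.063 and -0.023 m and y of tin_mid in the frame of carry_rack between 0.03 and 0.056 m) or (y of mat_tin in the frame of drying_board between 0.023 and 0.063 m and y of tin_mid in the frame of carry_rack between -0.056 and -0.03 m) or (y of mat_tin in the frame of drying_board between 0.109 and 0.149 m and y of tin_mid in the frame of carry_rack between -0.142 and -0.116 m))); the robot touches nothing.
It fails at once if the pellet jar is dropped (falls free at over 0.7 m/s, about 25 mm) or slammed onto the carry rack (over 70 N) ((linear speed of jar above 0.7 m/s and contact force between jar and the fingers below 0.05 N) or contact force between jar and carry_rack above 70 N).
It fails at once if the chew block is dropped (falls free at over 0.7 m/s, about 25 mm) or slammed onto the carry rack (over 70 N) ((linear speed of block above 0.7 m/s and contact force between block and the fingers below 0.05 N) or contact force between block and carry_rack above 70 N).
It fails at once if the ceramic pot is dropped (falls free at over 0.7 m/s, about 25 mm) or slammed onto the carry rack (over 70 N) ((linear speed of pot above 0.7 m/s and contact force between pot and the fingers below 0.05 N) or contact force between pot and carry_rack above 70 N).
It fails at once if the steel tin is dropped (falls free at over 0.7 m/s, about 25 mm) or slammed onto the carry rack (over 70 N) ((linear speed of tin above 0.7 m/s and contact force between tin and the fingers below 0.05 N) or contact force between tin and carry_rack above 70 N).
It also fails if it takes over 99 s, if anything falls off the work surface, if the arm or the gripper's body presses on something with over 40 N, if the wrist force passes 120 N, or if a joint passes its speed limit or range.

ROBOT

A 6-joint arm with a two-finger parallel gripper is mounted at the origin on the work surface. World frame = base frame: x ahead of the robot, y to its left, z up, the work surface at z = 0. Lengths are in m, angles in rad, forces in N, time in s.
With the tool pointing down it reaches from about 0.3 to 0.825 m from the base axis. Payload 5.4 kg.
Tool frame: the origin (TCP) lies midway between the tips of the shut fingers; the grasp point (between the pads) lies 19 mm behind it; z points along the fingers, y is the line along which they close (so a half turn about z gives the same grasp; the last joint's range is limited). The gripper opens to 92 mm and grips with 3 to 60 N. Pads are 20 mm wide; open, the fingers measure 128 mm over their backs; the gripper's body (75 mm by 189 mm) begins 69 mm behind the grasp point.
Start: joints at [1.111, 0.158, 1.597, -0, 1.386, -0.21], TCP at [0.142, 0.557, 0.215] pointing down, gripper open.
Joint ranges: [-2.91, 2.91], [-0.94, 2.29], [0.18, 2.7], [-1.29, 4.43], [0.17, 2.64], [-3, 3]. Speed limits (rad/s): [2.57, 2.57, 3.14, 3.14, 3.14, 3.14].

INTERFACE

Orientations are given as a unit quaternion [w, x, y, z].
In Python, from station import r, optics gives the robot as it stands. The module is installed in compiled form; this text tells all that it offers.
- The arm moves only by the shell command python3 -m pendant 'ROWS'. ROWS is JSON, a list of rows, each an object of numbers: "grip": the opening in per cent of the stroke, from 0 (shut) to 100 (fully open); "dx", "dy", "dz": the shift along the world's x, y, z in m; "rx", "ry", "rz": the turn, a rotation vector about the world's x, y, z in degrees. In form: [{"grip": .., "dx": .., "dy": .., "dz": .., "rx": .., "ry": .., "rz": ..}, ...]. A call has 1 to 20 rows; each row is the pose to reach, as a shift and turn from the pose commanded when the call began; what a row does not reach only later rows make up. A row lasts 1/8 s, in which the tool goes at most 62.5 mm and 10.7 degrees, less where a joint would pass 70% of its speed; a pose out of reach is approached as far as the arm can. A call with a gripper value outside its range is refused whole. The fingers move at their own pace and stop on an object; the grip force is fixed at half the most. Time passes only in rows, so rows that repeat a pose let the fingers close. It gives the time, the measured TCP pose, the force, the opening and the grip force at its end, in the units of the state.
- r.sense(): the state, without advancing time (a new reading comes with each control period).
- optics.camera(name): name is "scene" or "side" or "wrist"; returns the picture (400x640x3 uint8, red, green, blue); there is no depth.
- optics.camera_params(name): a dict with "intrinsics" (3x3 intrinsics, pixels), "rvec" (rotation vector, rad) and "tvec" (3), from world to camera coordinates, as OpenCV has them; the wrist camera has in their place "T_tool_cam" (4x4, takes a point from camera to tool coordinates, whose origin is the TCP and whose axes are the flange's). Camera axes: x right, y down, z forward; pixel columns grow to the right and rows downward; lengths in m; the calibration is good to about 2 mm. A picture is of the moment at which its call begins: read the wrist's pose just before it. camera_params takes no time and is no camera call.
- r.job_done(): hands the job in; it is judged then, once.
The state is a dict: "time": time; "joint_positions": joint angles; "qvel": joint speeds; "joint_efforts": joint torques, N m; "tcp_pos": TCP position; "tcp_rot": TCP orientation; "ft_force": force on the tool from outside, world axes, zero at the start; "ft_torque": the same for the moment, N m; "gripper_width": opening from 0.0 (shut) to 1.0 (fully open); "finger_force": force on a finger pad.
Only numpy, scipy, OpenCV 4.12 (cv2) and the standard library are available. Lean on these libraries where they do the work, as an engineer would, in place of code of your own. Each camera call takes 0.05 s, during which the arm holds its last target. There are 200 camera calls.

## Working session

There is one attempt and no reset: what is moved stays moved. The work goes in short steps, Python scripts to look and compute and a shell command to move; the robot and the scene stay as the last step left them, time stands still between calls to the robot, and variables do not carry over. Pictures are saved under pics/ and viewed, at most 14 in all, crops included, and the job is handed in when it is done.

```bash
mkdir -p pics
python3 - <<'E'
from station import r, optics
import cv2
for n in("scene","side"):
    cv2.imwrite(f"pics/{n}0.png",optics.camera(n)[:,:,::-1])
    print(n,optics.camera_params(n))
print(optics.camera_params("wrist")); s=r.sense(); print(s)
E
```

```text
scene {'intrinsics': array([[401.84330255,   0.        , 314.83524298],
       [  0.        , 401.84330255, 200.1801035 ],
       [  0.        ,   0.        ,   1.        ]]), 'rvec': array([ 1.98085832,  1.5050232 , -0.59288939]), 'tvec': array([-0.17336436, -0.35908358,  1.2419107 ])}
side {'intrinsics': array([[485.62715635,   0.        , 317.98041529],
       [  0.        , 485.62715635, 195.67522632],
       [  0.        ,   0.        ,   1.        ]]), 'rvec': array([ 2.15592598, -0.27814176,  0.1381584 ]), 'tvec': array([-0.51440939,  0.1693003 ,  0.80860429])}
{'intrinsics': array([[343.04807085,   0.        , 322.15547706],
       [  0.        , 343.04807085, 205.099139  ],
       [  0.        ,   0.        ,   1.        ]]), 'T_tool_cam': array([[-8.49579578e-04, -9.66796056e-01, -2.55547772e-01,
         7.16488811e-02],
       [ 9.99999635e-01, -8.45000230e-04, -1.27711455e-04,
         1.04073826e-03],
       [-9.24669958e-05, -2.55547788e-01,  9.66796421e-01,
        -1.69945378e-01],
       [ 0.00000000e+00,  0.00000000e+00,  0.00000000e+00,
         1.00000000e+00]])}
{'time': 0.1, 'joint_positions': array([ 1.11092486e+00,  1.59011235e-01,  1.59807010e+00, -3.40927476e-06,
        1.38621531e+00, -2.10092108e-01]), 'qvel': array([ 8.69208958e-04, -1.24808473e-03, -2.87325127e-03,  1.43361722e-05,
       -2.33990017e-04,  3.48259448e-04]), 'joint_efforts': array([-8.62900561e-05, -3.86506069e+01, -3.22958744e+01,  7.02187303e-02,
        3.40555399e-02, -1.21380725e-05]), 'tcp_pos': array([0.14189822, 0.55664023, 0.21372136]), 'tcp_rot': array([-2.78513029e-04,  1.24564917e-01,  9.92211094e-01, -8.05189567e-04]), 'ft_force': array([0.79098338, 0.20953882, 0.16042518]), 'ft_torque': array([-0.03619532, -0.00412468,  0.04863239]), 'finger_force': 0.0, 'gripper_width': 0.9987991102149916}
```

View pics/scene0.png

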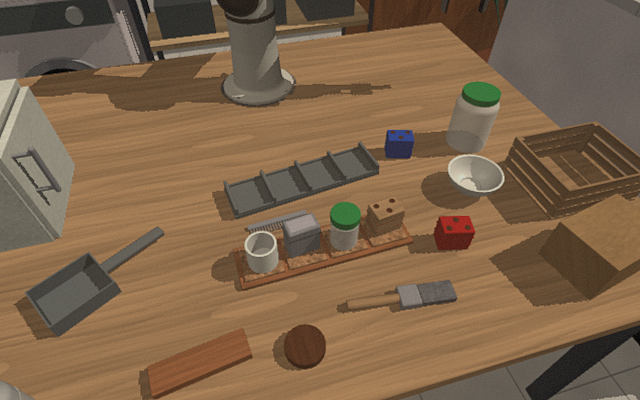

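View pics/side0.png

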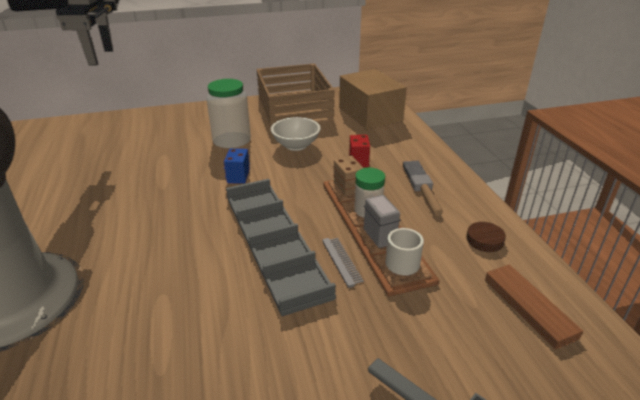

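Scene (image right = robot's left): the board carries the pot (262,252), tin (302,234), jar (345,226) and block (386,215), so from the robot's left they run block, jar, tin, pot. The empty rack runs (230,195) to (375,165). A grey comb lies between them at (278,222).

Look-alikes:
- **Block:** blue cube (400,144), red cube (455,232), big wooden box (600,245).
- **Jar:** large jar (473,118).
- **Pot:** bowl (475,177).

I choose the four things on the mats.

```bash
cat > h.py <<'E'
from station import r, optics
import numpy as np, cv2
from scipy.spatial.transform import Rotation as R
def pose(name,s=None):
    p=optics.camera_params(name); K=p["intrinsics"]
    if name=="wrist":
        s=s or r.sense(); q=np.asarray(s["tcp_rot"]); T=np.eye(4)
        T[:3,:3]=R.from_quat(q[[1,2,3,0]]).as_matrix(); T[:3,3]=s["tcp_pos"]
        T=T@p["T_tool_cam"]; return K,T[:3,:3],T[:3,3]
    A=R.from_rotvec(p["rvec"]).as_matrix(); return K,A.T,-A.T@p["tvec"]
def px2w(P,uv,z):
    K,A,c=P; d=A@np.linalg.solve(K,[uv[0],uv[1],1.]); return c+d*(z-c[2])/d[2]
def w2px(P,X):
    K,A,c=P; v=K@(A.T@(np.asarray(X,float)-c)); return v[:2]/v[2]
E
python3 - <<'E'
from h import *
P=pose("scene")
np.set_printoptions(precision=3,suppress=True)
for n,uv,z in [("rackR",(225,187),.03),("rackL",(365,147),.03),("rackL near",(379,165),.03),("rackRnear",(236,214),0.),("boardRnear",(245,286),.0),("boardLnear",(411,240),.0),("jar top",(345,213),.1),("pot rim",(261,243),.072),("block top",(385,207),.074),("tin top",(301,222),.088)]: print(n,px2w(P,uv,z))
E
```

```text
rackR [ 0.451 -0.153  0.03 ]
rackL [0.406 0.196 0.03 ]
rackL near [0.477 0.205 0.03 ]
rackRnear [ 0.51  -0.141  0.   ]
boardRnear [ 0.695 -0.149  0.   ]
boardLnear [0.679 0.199 0.   ]
jar top [0.653 0.059 0.1  ]
pot rim [ 0.658 -0.104  0.072]
block top [0.639 0.148 0.074]
tin top [ 0.642 -0.024  0.088]
```

Run:
```python
import cv2
a=cv2.imread("pics/scene0.png")[130:300,215:425]
cv2.imwrite("pics/crop1.png",cv2.resize(a,None,fx=3.5,fy=3.5,interpolation=2))
```

```text
(no output)
```

View pics/crop1.png

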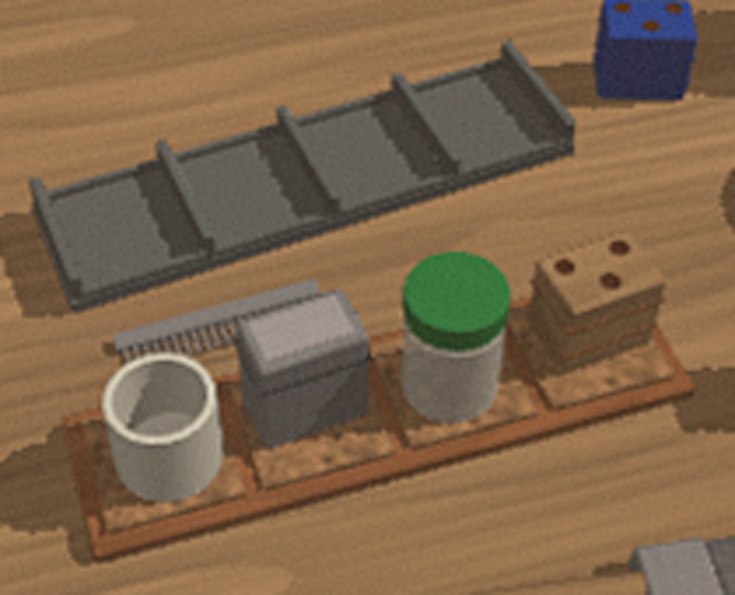

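The crop confirms it: three drill marks on the pale block, green-capped jar, steel tin and open pot, each on its cork mat. The rack is empty. I'll move over them for a wrist view, with the fingers closing across the row.

```bash
python3 -m pendant '[{"dz":0.06},{"dz":0.115},{"dx":0.388,"dy":-0.427,"dz":0.115,"rz":-75.7},{"dx":0.388,"dy":-0.427,"dz":0.115,"rz":-75.7},{"dx":0.388,"dy":-0.427,"dz":0.115,"rz":-75.7},{"dx":0.388,"dy":-0.427,"dz":0.115,"rz":-75.7},{"dx":0.388,"dy":-0.427,"dz":0.115,"rz":-75.7},{"dx":0.388,"dy":-0.427,"dz":0.115,"rz":-75.7},{"dx":0.388,"dy":-0.427,"dz":0.115,"rz":-75.7},{"dx":0.388,"dy":-0.427,"dz":0.115,"rz":-75.7},{"dx":0.388,"dy":-0.427,"dz":0.115,"rz":-75.7},{"dx":0.388,"dy":-0.427,"dz":0.115,"rz":-75.7},{"dx":0.388,"dy":-0.427,"dz":0.115,"rz":-75.7},{"dx":0.388,"dy":-0.427,"dz":0.115,"rz":-75.7},{"dx":0.388,"dy":-0.427,"dz":0.115,"rz":-75.7},{"dx":0.388,"dy":-0.427,"dz":0.115,"rz":-75.7},{"dx":0.388,"dy":-0.427,"dz":0.115,"rz":-75.7}]'
python3 - <<'E'
from h import *
import json
s=r.sense(); im=optics.camera("wrist")
json.dump({k:np.asarray(s[k]).tolist() for k in("tcp_pos","tcp_rot")},open("w1.json","w"))
print(s["tcp_pos"],s["tcp_rot"],s["joint_positions"],s["qvel"])
cv2.imwrite("pics/w1.png",im[:,:,::-1])
E
```

```text
[0.14189822 0.55664023 0.21372136] [-2.78513029e-04  1.24564917e-01  9.92211094e-01 -8.05189567e-04] [ 1.11092486e+00  1.59011235e-01  1.59807010e+00 -3.40927476e-06
  1.38621531e+00 -2.10092108e-01] [ 8.69208958e-04 -1.24808473e-03 -2.87325127e-03  1.43361722e-05
 -2.33990017e-04  3.48259448e-04]invalid input
```

View pics/w1.png

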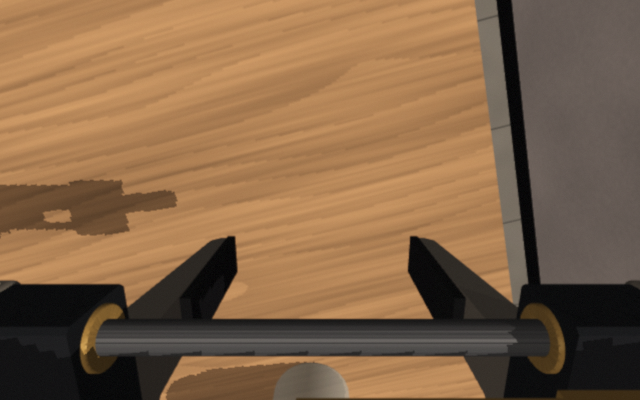

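The wrist picture shows the arm hasn't moved; the call was refused as invalid, so all the keys seem to be required. It also shows the fingers hide rows below about 240. A viewing pose with the camera on the robot's side will see more.

```bash
python3 -m pendant '[{"grip":100,"dx":0,"dy":0,"dz":0.06,"rx":0,"ry":0,"rz":0},{"grip":100,"dx":0,"dy":0,"dz":0.12,"rx":0,"ry":0,"rz":0},{"grip":100,"dx":0.438,"dy":-0.532,"dz":0.135,"rx":0,"ry":0,"rz":14.3},{"grip":100,"dx":0.438,"dy":-0.532,"dz":0.135,"rx":0,"ry":0,"rz":14.3},{"grip":100,"dx":0.438,"dy":-0.532,"dz":0.135,"rx":0,"ry":0,"rz":14.3},{"grip":100,"dx":0.438,"dy":-0.532,"dz":0.135,"rx":0,"ry":0,"rz":14.3},{"grip":100,"dx":0.438,"dy":-0.532,"dz":0.135,"rx":0,"ry":0,"rz":14.3},{"grip":100,"dx":0.438,"dy":-0.532,"dz":0.135,"rx":0,"ry":0,"rz":14.3},{"grip":100,"dx":0.438,"dy":-0.532,"dz":0.135,"rx":0,"ry":0,"rz":14.3},{"grip":100,"dx":0.438,"dy":-0.532,"dz":0.135,"rx":0,"ry":0,"rz":14.3},{"grip":100,"dx":0.438,"dy":-0.532,"dz":0.135,"rx":0,"ry":0,"rz":14.3},{"grip":100,"dx":0.438,"dy":-0.532,"dz":0.135,"rx":0,"ry":0,"rz":14.3},{"grip":100,"dx":0.438,"dy":-0.532,"dz":0.135,"rx":0,"ry":0,"rz":14.3},{"grip":100,"dx":0.438,"dy":-0.532,"dz":0.135,"rx":0,"ry":0,"rz":14.3},{"grip":100,"dx":0.438,"dy":-0.532,"dz":0.135,"rx":0,"ry":0,"rz":14.3},{"grip":100,"dx":0.438,"dy":-0.532,"dz":0.135,"rx":0,"ry":0,"rz":14.3}]'
cat > snap.py <<'E'
from h import *
import json,sys
n=sys.argv[1]; s=r.sense(); im=optics.camera("wrist")
json.dump({k:np.asarray(s[k]).tolist() for k in("tcp_pos","tcp_rot")},open(n+".json","w"))
print(s["time"],s["tcp_pos"],s["tcp_rot"],s["joint_positions"])
cv2.imwrite(f"pics/{n}.png",im[:,:,::-1])
E
python3 snap.py w2
python3 -c "
import cv2
a=cv2.imread('pics/w2.png')[0:340,120:520];cv2.imwrite('pics/w2c.png',cv2.resize(a,None,fx=1.75,fy=1.75,interpolation=2))"
```

```text
time: 2.15
tcp_pos: [0.5795, 0.0265, 0.3499]
tcp_rot: [0.0, -0.001, 1.0, 0.0]
ft_force: [-0.2, 0.1, 0.2]
gripper_width: 1.003
finger_force: 0.0
2.15 [0.57954609 0.02645486 0.34992429] [ 1.31728496e-04 -7.08702614e-04  9.99999732e-01  1.29868589e-04] [-1.62724979e-01  1.20371688e-01  1.37584138e+00  2.99971422e-04
  1.64516189e+00 -1.73491639e+00]
```

View pics/w2c.png

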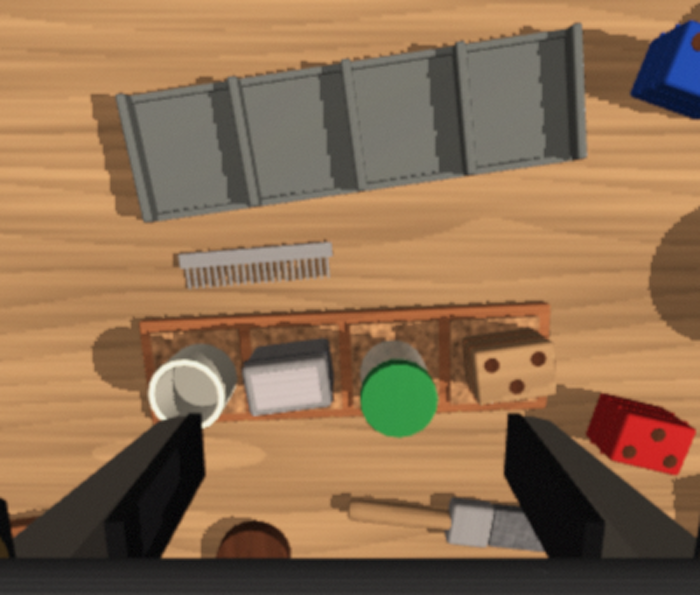

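The wrist view shows the whole rack with its five dividers, and the four things below it in board order: pot (227,225), tin (285,217), jar (348,227), block (412,209) in full-picture pixels. I'll take one closer crop of the row.

```bash
python3 -c "
import cv2
a=cv2.imread('pics/w2.png')[165:255,190:450];cv2.imwrite('pics/w2d.png',cv2.resize(a,None,fx=3,fy=3,interpolation=2))"
python3 - <<'E'
from h import *
import json
from scipy.optimize import least_squares
P=pose("wrist",json.load(open("w2.json")))
c=np.array([(125,97),(149,215),(236,80),(254,202),(348,63),(361,186),(462,45),(469,172),(577,27),(581,156)])/1.75+[120,0]
M=[(x,y,.032) for y in(-173,-86,0,86,173) for x in(-48,48)]; M=np.array([(x/1e3,y/1e3,z) for x,y,z in M])
def X(p): 
    k,s=np.cos(p[2]),np.sin(p[2]); return np.c_[p[0]+k*M[:,0]-s*M[:,1],p[1]+s*M[:,0]+k*M[:,1],M[:,2]]
f=lambda p:(np.array([w2px(P,q) for q in X(p)])-c).ravel()
o=least_squares(f,[.45,.02,.1]); print("rack",o.x,np.round(f(o.x).reshape(-1,2),1).tolist())
for y in(-.129,-.043,.043,.129): print(y,o.x[0]-np.sin(o.x[2])*y,o.x[1]+np.cos(o.x[2])*y)
E
```

```text
rack [0.45403567 0.02839809 0.13460469] [[-3.7, -2.8], [-1.3, 3.9], [-2.1, -2.7], [0.5, 2.6], [-0.9, -2.6], [1.2, 3.1], [-0.0, -2.1], [2.2, 2.4], [1.9, -1.8], [2.3, 2.5]]
-0.129 0.47134728447804497 -0.09943503270939108
-0.043 0.45980620557004476 -0.014212949317588715
0.043 0.4482651266620446 0.07100913407421364
0.129 0.4367240477540444 0.15623121746601598
```

View pics/w2d.png

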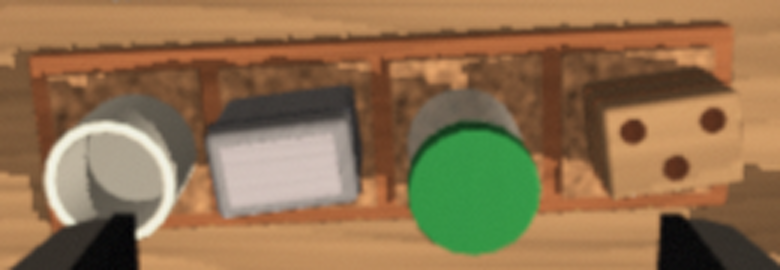

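The closer crop gives these crop pixels:
- **Pot rim:** centre (110,182), radius 64.
- **Tin top:** corners (208,138), (355,115), (360,190), (222,217).
- **Cap:** centre (475,189), radius 65.
- **Block top:** corners about (597,118), (740,95), (743,172), (613,196).

Run:
```python
from h import *
import json
P=pose("wrist",json.load(open("w2.json"))); np.set_printoptions(precision=4,suppress=True)
g=lambda u,v,z: px2w(P,(u/3+190,v/3+165),z)[:2]
for n,cs,z in[("tin",[(208,138),(355,115),(360,190),(222,217)],.088),("block",[(597,118),(740,95),(743,172),(613,196)],.074)]:
    p=np.array([g(*c,z) for c in cs]); e1=p[1]-p[0];e2=p[2]-p[3];a=p[3]-p[0];b=p[2]-p[1]
    print(n,p.mean(0),"sides",[np.linalg.norm(q) for q in(e1,e2,a,b)],"yaw of long",[np.degrees(np.arctan2(-q[0],q[1])) for q in(e1,e2)],"short",[np.degrees(np.arctan2(q[1],q[0])) for q in(a,b)])
print("block hole mean",g(633,131,.074),g(712,120,.074),g(676,168,.074))
for n,u,v,rad,z in[("jar",475,189,65,.1),("pot",110,182,64,.072)]:
    print(n,g(u,v,z),"diam",np.linalg.norm(g(u-rad,v,z)-g(u+rad,v,z)))
print("board corners",[g(*c,.012) for c in[(32,58),(732,25),(732,200),(55,225)]])
S=pose("scene")
for n,X in[("jar",(.653,.059,.1))]: print(w2px(S,X))
```

```text
tin [ 0.6429 -0.0209] sides [np.float64(0.06502879021203153), np.float64(0.0628238940346614), np.float64(0.036818614564789263), np.float64(0.03429356905220616)] yaw of long [np.float64(9.192404717740924), np.float64(11.647796427530363)] short [np.float64(7.082664326940243), np.float64(3.136379579570709)]
block [0.6379 0.1523] sides [np.float64(0.06403731037086928), np.float64(0.0595581679144049), np.float64(0.03797799879719349), np.float64(0.0362201583659141)] yaw of long [np.float64(9.543216599584609), np.float64(11.157836428890242)] short [np.float64(13.976219460545162), np.float64(7.063099640804018)]
block hole mean [0.631  0.1338] [0.6259 0.1689] [0.6484 0.1544]
jar [0.6497 0.0613] diam 0.0558511739906739
pot [ 0.6559 -0.1035] diam 0.058532501991961194
board corners [array([ 0.6102, -0.1555]), array([0.5933, 0.1947]), array([0.6854, 0.2025]), array([ 0.6994, -0.1515])]
[345.2275 212.9478]
```

The sizes come out right (tin 64×36, block 62×37, jar 56, pot 58.5 mm), and scene and wrist agree within 3 mm. Block first: it's at (0.638, 0.150), yaw about 10°, grasp height 0.05.

```bash
python3 -m pendant '[{"grip":100,"dx":0.058,"dy":0.125,"dz":-0.15,"rx":0,"ry":0,"rz":-80},{"grip":100,"dx":0.058,"dy":0.125,"dz":-0.15,"rx":0,"ry":0,"rz":-80},{"grip":100,"dx":0.058,"dy":0.125,"dz":-0.15,"rx":0,"ry":0,"rz":-80},{"grip":100,"dx":0.058,"dy":0.125,"dz":-0.15,"rx":0,"ry":0,"rz":-80},{"grip":100,"dx":0.058,"dy":0.125,"dz":-0.15,"rx":0,"ry":0,"rz":-80},{"grip":100,"dx":0.058,"dy":0.125,"dz":-0.15,"rx":0,"ry":0,"rz":-80},{"grip":100,"dx":0.058,"dy":0.125,"dz":-0.15,"rx":0,"ry":0,"rz":-80},{"grip":100,"dx":0.058,"dy":0.125,"dz":-0.15,"rx":0,"ry":0,"rz":-80},{"grip":100,"dx":0.058,"dy":0.125,"dz":-0.15,"rx":0,"ry":0,"rz":-80},{"grip":100,"dx":0.058,"dy":0.125,"dz":-0.15,"rx":0,"ry":0,"rz":-80}]'
python3 snap.py w3
```

```text
time: 3.45
tcp_pos: [0.6378, 0.1508, 0.1999]
tcp_rot: [0.0, 0.642, 0.767, 0.0]
ft_force: [-0.3, 0.1, 0.1]
gripper_width: 1.003
finger_force: 0.0
3.45 [0.63783888 0.15077787 0.19988055] [1.05788615e-04 6.41954443e-01 7.66742768e-01 1.02448805e-04] [ 4.81511651e-02  3.73698063e-01  1.36763127e+00  7.22183826e-06
  1.39996888e+00 -1.28557222e-01]
```

View pics/w3.png

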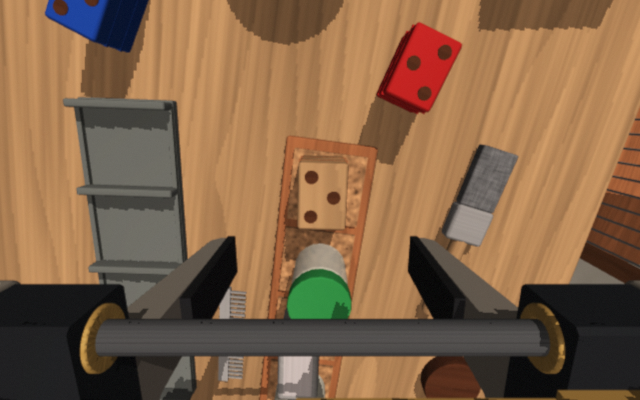

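The wrist picture shows the block at (323,193), square with the gripper and between the fingers' lines; the red and blue cubes are clear of it. I'll check its position and the rack's from here.

Run:
```python
from h import *
import json
P=pose("wrist",json.load(open("w3.json")));np.set_printoptions(precision=4,suppress=True)
for c in[(298,157),(346,156),(347,229),(300,230),(323,193)]: print(px2w(P,c,.074))
for n,x,y in[("rack end far",-.045,.173),("end near",.045,.173),("d86 near",.045,.086),("d86 far",-.045,.086)]:
    a=.1346; print(n,w2px(P,(.454+np.cos(a)*x-np.sin(a)*y,.0284+np.sin(a)*x+np.cos(a)*y,.032)))
```

```text
[0.6114 0.1839 0.074 ]
[0.6518 0.192  0.074 ]
[0.6655 0.1273 0.074 ]
[0.6236 0.1188 0.074 ]
[0.6381 0.1564 0.074 ]
rack end far [66.5626 99.3551]
end near [162.5042 103.4637]
d86 near [169.1981 193.2395]
d86 far [ 79.4506 189.6413]
```

Block confirmed at (0.638, 0.153). I'll descend, close and lift.

```bash
python3 -m pendant '[{"grip":100,"dx":0,"dy":0.003,"dz":-0.06,"rx":0,"ry":0,"rz":0},{"grip":100,"dx":0,"dy":0.003,"dz":-0.12,"rx":0,"ry":0,"rz":0},{"grip":100,"dx":0,"dy":0.003,"dz":-0.155,"rx":0,"ry":0,"rz":0},{"grip":100,"dx":0,"dy":0.003,"dz":-0.169,"rx":0,"ry":0,"rz":0},{"grip":100,"dx":0,"dy":0.003,"dz":-0.169,"rx":0,"ry":0,"rz":0},{"grip":0,"dx":0,"dy":0.003,"dz":-0.169,"rx":0,"ry":0,"rz":0},{"grip":0,"dx":0,"dy":0.003,"dz":-0.169,"rx":0,"ry":0,"rz":0},{"grip":0,"dx":0,"dy":0.003,"dz":-0.169,"rx":0,"ry":0,"rz":0},{"grip":0,"dx":0,"dy":0.003,"dz":-0.169,"rx":0,"ry":0,"rz":0},{"grip":0,"dx":0,"dy":0.003,"dz":-0.169,"rx":0,"ry":0,"rz":0},{"grip":0,"dx":0,"dy":0.003,"dz":-0.169,"rx":0,"ry":0,"rz":0}]'
```

```text
time: 4.88
tcp_pos: [0.6381, 0.1531, 0.0307]
tcp_rot: [-0.0, 0.643, 0.766, -0.0]
ft_force: [-0.2, -0.4, 1.5]
gripper_width: 0.483
finger_force: 29.8
```

Gripped at 44.4 mm. I'll lift it and carry it to the right-end bay, stopping just above the floor.

```bash
python3 -m pendant '[{"grip":0,"dx":0,"dy":0,"dz":0.06,"rx":0,"ry":0,"rz":0},{"grip":0,"dx":0,"dy":0,"dz":0.12,"rx":0,"ry":0,"rz":0},{"grip":0,"dx":-0.033,"dy":-0.05,"dz":0.12,"rx":0,"ry":0,"rz":-2.3},{"grip":0,"dx":-0.066,"dy":-0.1,"dz":0.12,"rx":0,"ry":0,"rz":-2.3},{"grip":0,"dx":-0.1,"dy":-0.15,"dz":0.12,"rx":0,"ry":0,"rz":-2.3},{"grip":0,"dx":-0.133,"dy":-0.2,"dz":0.12,"rx":0,"ry":0,"rz":-2.3},{"grip":0,"dx":-0.166,"dy":-0.252,"dz":0.12,"rx":0,"ry":0,"rz":-2.3},{"grip":0,"dx":-0.166,"dy":-0.252,"dz":0.12,"rx":0,"ry":0,"rz":-2.3},{"grip":0,"dx":-0.166,"dy":-0.252,"dz":0.07,"rx":0,"ry":0,"rz":-2.3},{"grip":0,"dx":-0.166,"dy":-0.252,"dz":0.03,"rx":0,"ry":0,"rz":-2.3},{"grip":0,"dx":-0.166,"dy":-0.252,"dz":0.03,"rx":0,"ry":0,"rz":-2.3}]'
python3 snap.py w4
python3 - <<'E'
from h import *
cv2.imwrite("pics/s4.png",cv2.resize(optics.camera("scene")[130:300,215:425,::-1],None,fx=3.5,fy=3.5,interpolation=2))
E
```

```text
time: 6.25
tcp_pos: [0.4696, -0.0967, 0.0576]
tcp_rot: [-0.004, 0.658, 0.753, -0.001]
ft_force: [-0.7, 0.2, -0.3]
gripper_width: 0.481
finger_force: 29.8
6.25 [ 0.46956606 -0.09674404  0.05762272] [-0.00378018  0.65780673  0.75317681 -0.00084299] [-4.56185479e-01  1.08158124e-01  1.98832739e+00  3.77109089e-04
  1.05284634e+00 -5.91350559e-01]
```

View pics/w4.png

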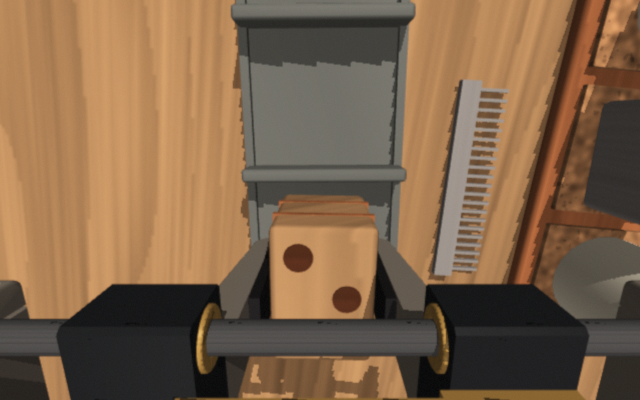

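View pics/s4.png

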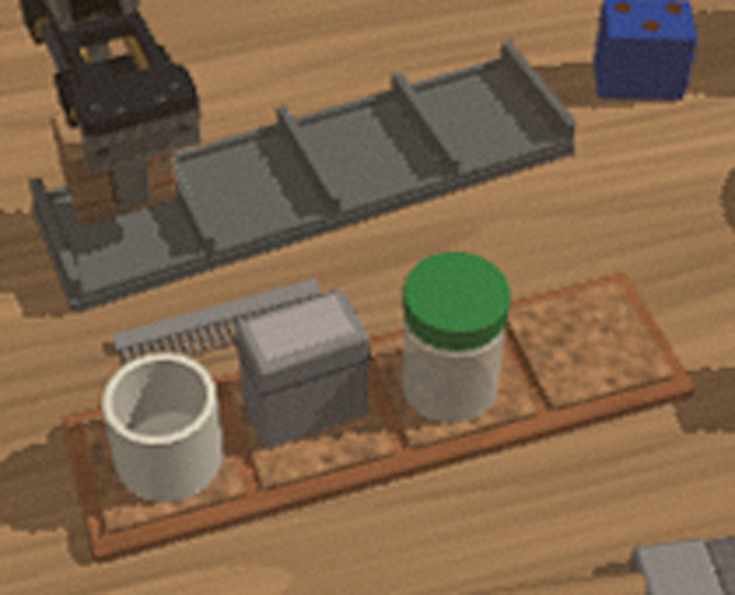

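The wrist view shows the block over the bay, with the dividers at rows 174 and 12 and square with the image. The scene view shows the block above the right-end bay. I'll check the bay centre against the dividers.

```bash
python3 - <<'E'
from h import *
import json
P=pose("wrist",json.load(open("w4.json")));np.set_printoptions(precision=4,suppress=True)
a=.1346;C=np.array([.455,.0284]);A=np.array([[np.cos(a),-np.sin(a)],[np.sin(a),np.cos(a)]])
for c in[(243,173),(405,173),(324,173),(233,11),(413,11),(323,11)]: print(c,A.T@(px2w(P,c,.032)[:2]-C))
for c in[(275,222),(374,222)]: print("blocktop",A.T@(px2w(P,c,.101)[:2]-C))
E
python3 -c "from station import r;print(r.sense()['tcp_pos'])"
```

```text
(243, 173) [-0.0477 -0.0858]
(405, 173) [ 0.0456 -0.0857]
(324, 173) [-0.001  -0.0858]
(233, 11) [-0.0479 -0.0016]
(413, 11) [ 0.0446 -0.0018]
(323, 11) [-0.0016 -0.0017]
blocktop [-0.0199 -0.0937]
blocktop [ 0.0185 -0.0937]
[ 0.47298644 -0.0985681   0.06153796]
```

The rack model agrees within 2 mm. I'll lower gently and release.

```bash
python3 -m pendant '[{"grip":0,"dx":0,"dy":0,"dz":-0.015,"rx":0,"ry":0,"rz":0},{"grip":0,"dx":0,"dy":0,"dz":-0.025,"rx":0,"ry":0,"rz":0},{"grip":0,"dx":0,"dy":0,"dz":-0.03,"rx":0,"ry":0,"rz":0},{"grip":0,"dx":0,"dy":0,"dz":-0.034,"rx":0,"ry":0,"rz":0},{"grip":0,"dx":0,"dy":0,"dz":-0.034,"rx":0,"ry":0,"rz":0},{"grip":0,"dx":0,"dy":0,"dz":-0.034,"rx":0,"ry":0,"rz":0}]'
```

```text
time: 7.1
tcp_pos: [0.4723, -0.099, 0.0267]
tcp_rot: [0.0, 0.658, 0.753, 0.0]
ft_force: [0.4, 0.1, -1.0]
gripper_width: 0.473
finger_force: 29.8
```

```bash
python3 -m pendant '[{"grip":0,"dx":0,"dy":0,"dz":-0.001,"rx":0,"ry":0,"rz":0},{"grip":0,"dx":0,"dy":0,"dz":-0.002,"rx":0,"ry":0,"rz":0},{"grip":0,"dx":0,"dy":0,"dz":-0.002,"rx":0,"ry":0,"rz":0}]'
```

```text
time: 7.48
tcp_pos: [0.4723, -0.099, 0.0266]
tcp_rot: [-0.0, 0.658, 0.753, -0.0]
ft_force: [-8.0, 2.0, 18.5]
gripper_width: 0.479
finger_force: 29.8
```

The block is on the floor (18 N). I'll open, lift and hover over the jar at (0.651, 0.060).

```bash
python3 -m pendant '[{"grip":100,"dx":0,"dy":0,"dz":0.001,"rx":0,"ry":0,"rz":0},{"grip":100,"dx":0,"dy":0,"dz":0.001,"rx":0,"ry":0,"rz":0},{"grip":100,"dx":0,"dy":0,"dz":0.001,"rx":0,"ry":0,"rz":0},{"grip":100,"dx":0,"dy":0,"dz":0.001,"rx":0,"ry":0,"rz":0},{"grip":100,"dx":0,"dy":0,"dz":0.03,"rx":0,"ry":0,"rz":0},{"grip":100,"dx":0,"dy":0,"dz":0.09,"rx":0,"ry":0,"rz":0},{"grip":100,"dx":0,"dy":0,"dz":0.145,"rx":0,"ry":0,"rz":0},{"grip":100,"dx":0.179,"dy":0.159,"dz":0.145,"rx":0,"ry":0,"rz":0},{"grip":100,"dx":0.179,"dy":0.159,"dz":0.145,"rx":0,"ry":0,"rz":0},{"grip":100,"dx":0.179,"dy":0.159,"dz":0.145,"rx":0,"ry":0,"rz":0},{"grip":100,"dx":0.179,"dy":0.159,"dz":0.145,"rx":0,"ry":0,"rz":0},{"grip":100,"dx":0.179,"dy":0.159,"dz":0.145,"rx":0,"ry":0,"rz":0},{"grip":100,"dx":0.179,"dy":0.159,"dz":0.145,"rx":0,"ry":0,"rz":0}]'
python3 snap.py w5
```

```text
time: 9.1
tcp_pos: [0.6506, 0.0599, 0.1691]
tcp_rot: [-0.0, 0.658, 0.753, -0.001]
ft_force: [-0.1, -0.8, 0.3]
gripper_width: 1.001
finger_force: 0.0
9.1 [0.65063199 0.05986557 0.16906903] [-3.71643677e-04  6.58040488e-01  7.52982276e-01 -5.19131468e-04] [-9.25962245e-02  3.92775961e-01  1.40474195e+00 -4.16906248e-04
  1.34528528e+00 -2.26871810e-01]
```

View pics/w5.png

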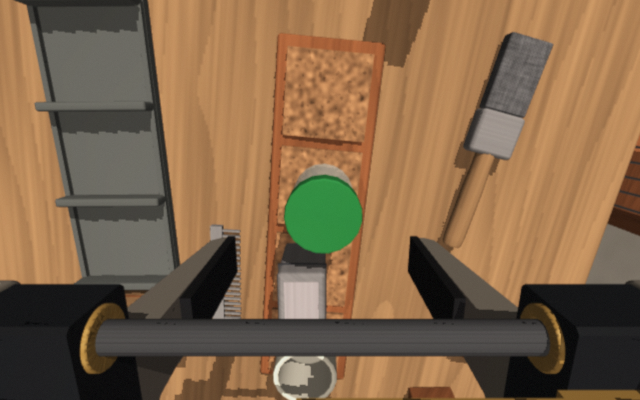

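The cap is at (323,214), centred between the fingers, with the tin below it at (302,293) and the pot at (304,376).

Run:
```python
from h import *
import json
P=pose("wrist",json.load(open("w5.json")))
print(px2w(P,(323,214.5),.1),px2w(P,(284.5,214.5),.1)-px2w(P,(361.5,214.5),.1),px2w(P,(304.5,376),.072))
```

```text
[0.65125872 0.06242761 0.1       ] [-0.05539702 -0.00746751  0.        ] [ 0.6562519  -0.10269756  0.072     ]
```

```bash
python3 -m pendant '[{"grip":100,"dx":0,"dy":0.002,"dz":-0.05,"rx":0,"ry":0,"rz":0},{"grip":100,"dx":0,"dy":0.002,"dz":-0.1,"rx":0,"ry":0,"rz":0},{"grip":100,"dx":0,"dy":0.002,"dz":-0.129,"rx":0,"ry":0,"rz":0},{"grip":100,"dx":0,"dy":0.002,"dz":-0.129,"rx":0,"ry":0,"rz":0},{"grip":0,"dx":0,"dy":0.002,"dz":-0.129,"rx":0,"ry":0,"rz":0},{"grip":0,"dx":0,"dy":0.002,"dz":-0.129,"rx":0,"ry":0,"rz":0},{"grip":0,"dx":0,"dy":0.002,"dz":-0.129,"rx":0,"ry":0,"rz":0},{"grip":0,"dx":0,"dy":0.002,"dz":-0.129,"rx":0,"ry":0,"rz":0},{"grip":0,"dx":0,"dy":0.002,"dz":-0.129,"rx":0,"ry":0,"rz":0},{"grip":0,"dx":0,"dy":0.002,"dz":-0.129,"rx":0,"ry":0,"rz":0}]'
```

```text
time: 10.4
tcp_pos: [0.6516, 0.0621, 0.0415]
tcp_rot: [0.0, 0.658, 0.753, 0.0]
ft_force: [-2.1, -0.4, 5.9]
gripper_width: 0.621
finger_force: 30.0
```

Gripped at 57 mm. Carrying it to bay −43.

```bash
python3 -m pendant '[{"grip":0,"dx":0,"dy":0,"dz":0.05,"rx":0,"ry":0,"rz":0},{"grip":0,"dx":0,"dy":0,"dz":0.1,"rx":0,"ry":0,"rz":0},{"grip":0,"dx":-0.05,"dy":-0.02,"dz":0.1,"rx":0,"ry":0,"rz":0},{"grip":0,"dx":-0.1,"dy":-0.04,"dz":0.1,"rx":0,"ry":0,"rz":0},{"grip":0,"dx":-0.15,"dy":-0.06,"dz":0.1,"rx":0,"ry":0,"rz":0},{"grip":0,"dx":-0.191,"dy":-0.076,"dz":0.1,"rx":0,"ry":0,"rz":0},{"grip":0,"dx":-0.191,"dy":-0.076,"dz":0.1,"rx":0,"ry":0,"rz":0},{"grip":0,"dx":-0.191,"dy":-0.076,"dz":0.06,"rx":0,"ry":0,"rz":0},{"grip":0,"dx":-0.191,"dy":-0.076,"dz":0.025,"rx":0,"ry":0,"rz":0},{"grip":0,"dx":-0.191,"dy":-0.076,"dz":0.01,"rx":0,"ry":0,"rz":0},{"grip":0,"dx":-0.191,"dy":-0.076,"dz":0.003,"rx":0,"ry":0,"rz":0},{"grip":0,"dx":-0.191,"dy":-0.076,"dz":-0.001,"rx":0,"ry":0,"rz":0},{"grip":0,"dx":-0.191,"dy":-0.076,"dz":-0.003,"rx":0,"ry":0,"rz":0},{"grip":0,"dx":-0.191,"dy":-0.076,"dz":-0.004,"rx":0,"ry":0,"rz":0},{"grip":0,"dx":-0.191,"dy":-0.076,"dz":-0.005,"rx":0,"ry":0,"rz":0},{"grip":0,"dx":-0.191,"dy":-0.076,"dz":-0.005,"rx":0,"ry":0,"rz":0}]'
```

```text
time: 12.4
tcp_pos: [0.461, -0.0143, 0.0375]
tcp_rot: [0.001, 0.658, 0.753, 0.0]
ft_force: [-4.3, 0.5, 10.4]
gripper_width: 0.621
finger_force: 30.0
```

On the floor. Releasing and going over the tin at (0.642, −0.022), yaw about 9.5°.

```bash
python3 -m pendant '[{"grip":100,"dx":0,"dy":0,"dz":0.001,"rx":0,"ry":0,"rz":0},{"grip":100,"dx":0,"dy":0,"dz":0.001,"rx":0,"ry":0,"rz":0},{"grip":100,"dx":0,"dy":0,"dz":0.001,"rx":0,"ry":0,"rz":0},{"grip":100,"dx":0,"dy":0,"dz":0.001,"rx":0,"ry":0,"rz":0},{"grip":100,"dx":0,"dy":0,"dz":0.03,"rx":0,"ry":0,"rz":0},{"grip":100,"dx":0,"dy":0,"dz":0.08,"rx":0,"ry":0,"rz":0},{"grip":100,"dx":0,"dy":0,"dz":0.134,"rx":0,"ry":0,"rz":0},{"grip":100,"dx":0.182,"dy":-0.008,"dz":0.134,"rx":0,"ry":0,"rz":2},{"grip":100,"dx":0.182,"dy":-0.008,"dz":0.134,"rx":0,"ry":0,"rz":2},{"grip":100,"dx":0.182,"dy":-0.008,"dz":0.134,"rx":0,"ry":0,"rz":2},{"grip":100,"dx":0.182,"dy":-0.008,"dz":0.134,"rx":0,"ry":0,"rz":2},{"grip":100,"dx":0.182,"dy":-0.008,"dz":0.134,"rx":0,"ry":0,"rz":2},{"grip":100,"dx":0.182,"dy":-0.008,"dz":0.134,"rx":0,"ry":0,"rz":2}]'
python3 snap.py w6
```

```text
time: 14.02
tcp_pos: [0.6412, -0.0217, 0.1704]
tcp_rot: [0.0, 0.645, 0.764, 0.0]
ft_force: [0.4, 0.8, 0.5]
gripper_width: 1.0
finger_force: 0.0
14.025 [ 0.64120072 -0.02172253  0.17036185] [2.05826025e-04 6.44881082e-01 7.64282892e-01 9.62296413e-05] [-2.21846311e-01  3.60726733e-01  1.44337223e+00 -1.94670764e-05
  1.33703967e+00 -3.90902732e-01]
```

View pics/w6.png

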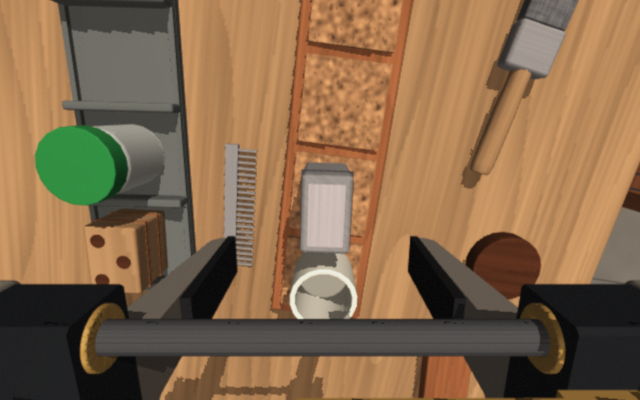

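The tin is square at (327,211) between the fingers, with the pot rim at (324,298). The jar and block stand upright in their bays.

Run:
```python
from h import *
import json
P=pose("wrist",json.load(open("w6.json")))
print(px2w(P,(327,211),.088),px2w(P,(327,171),.088),px2w(P,(327,252),.088),px2w(P,(324,298),.072))
```

```text
[ 0.64512417 -0.01972888  0.088     ] [0.63985589 0.01062967 0.088     ] [ 0.65087432 -0.05286423  0.088     ] [ 0.65700942 -0.10222341  0.072     ]
```

```bash
python3 -m pendant '[{"grip":100,"dx":0.002,"dy":0.001,"dz":-0.05,"rx":0,"ry":0,"rz":0},{"grip":100,"dx":0.002,"dy":0.001,"dz":-0.1,"rx":0,"ry":0,"rz":0},{"grip":100,"dx":0.002,"dy":0.001,"dz":-0.129,"rx":0,"ry":0,"rz":0},{"grip":100,"dx":0.002,"dy":0.001,"dz":-0.129,"rx":0,"ry":0,"rz":0},{"grip":0,"dx":0.002,"dy":0.001,"dz":-0.129,"rx":0,"ry":0,"rz":0},{"grip":0,"dx":0.002,"dy":0.001,"dz":-0.129,"rx":0,"ry":0,"rz":0},{"grip":0,"dx":0.002,"dy":0.001,"dz":-0.129,"rx":0,"ry":0,"rz":0},{"grip":0,"dx":0.002,"dy":0.001,"dz":-0.129,"rx":0,"ry":0,"rz":0},{"grip":0,"dx":0.002,"dy":0.001,"dz":-0.129,"rx":0,"ry":0,"rz":0},{"grip":0,"dx":0.002,"dy":0.001,"dz":-0.129,"rx":0,"ry":0,"rz":0}]'
```

```text
time: 15.32
tcp_pos: [0.6441, -0.0209, 0.0406]
tcp_rot: [-0.0, 0.645, 0.764, -0.0]
ft_force: [0.1, 0.2, 0.2]
gripper_width: 0.436
finger_force: 29.6
```

```bash
python3 -m pendant '[{"grip":0,"dx":0,"dy":0,"dz":0.05,"rx":0,"ry":0,"rz":0},{"grip":0,"dx":0,"dy":0,"dz":0.1,"rx":0,"ry":0,"rz":0},{"grip":0,"dx":-0.05,"dy":0.023,"dz":0.1,"rx":0,"ry":0,"rz":-2},{"grip":0,"dx":-0.1,"dy":0.046,"dz":0.1,"rx":0,"ry":0,"rz":-2},{"grip":0,"dx":-0.15,"dy":0.07,"dz":0.1,"rx":0,"ry":0,"rz":-2},{"grip":0,"dx":-0.195,"dy":0.092,"dz":0.1,"rx":0,"ry":0,"rz":-2},{"grip":0,"dx":-0.195,"dy":0.092,"dz":0.1,"rx":0,"ry":0,"rz":-2},{"grip":0,"dx":-0.195,"dy":0.092,"dz":0.06,"rx":0,"ry":0,"rz":-2},{"grip":0,"dx":-0.195,"dy":0.092,"dz":0.025,"rx":0,"ry":0,"rz":-2},{"grip":0,"dx":-0.195,"dy":0.092,"dz":0.01,"rx":0,"ry":0,"rz":-2},{"grip":0,"dx":-0.195,"dy":0.092,"dz":0.003,"rx":0,"ry":0,"rz":-2},{"grip":0,"dx":-0.195,"dy":0.092,"dz":-0.001,"rx":0,"ry":0,"rz":-2},{"grip":0,"dx":-0.195,"dy":0.092,"dz":-0.003,"rx":0,"ry":0,"rz":-2},{"grip":0,"dx":-0.195,"dy":0.092,"dz":-0.004,"rx":0,"ry":0,"rz":-2},{"grip":0,"dx":-0.195,"dy":0.092,"dz":-0.005,"rx":0,"ry":0,"rz":-2},{"grip":0,"dx":-0.195,"dy":0.092,"dz":-0.005,"rx":0,"ry":0,"rz":-2}]'
```

```text
time: 17.32
tcp_pos: [0.4497, 0.0711, 0.0366]
tcp_rot: [0.0, 0.658, 0.753, 0.0]
ft_force: [-2.6, -0.1, 5.5]
gripper_width: 0.439
finger_force: 29.6
```

The tin is on the floor. Releasing; the pot has four agreeing measurements at (0.657, −0.103), so I'll go straight down around it.

```bash
python3 -m pendant '[{"grip":100,"dx":0,"dy":0,"dz":0.001,"rx":0,"ry":0,"rz":0},{"grip":100,"dx":0,"dy":0,"dz":0.001,"rx":0,"ry":0,"rz":0},{"grip":100,"dx":0,"dy":0,"dz":0.001,"rx":0,"ry":0,"rz":0},{"grip":100,"dx":0,"dy":0,"dz":0.001,"rx":0,"ry":0,"rz":0},{"grip":100,"dx":0,"dy":0,"dz":0.03,"rx":0,"ry":0,"rz":0},{"grip":100,"dx":0,"dy":0,"dz":0.08,"rx":0,"ry":0,"rz":0},{"grip":100,"dx":0,"dy":0,"dz":0.12,"rx":0,"ry":0,"rz":0},{"grip":100,"dx":0.208,"dy":-0.174,"dz":0.12,"rx":0,"ry":0,"rz":0},{"grip":100,"dx":0.208,"dy":-0.174,"dz":0.12,"rx":0,"ry":0,"rz":0},{"grip":100,"dx":0.208,"dy":-0.174,"dz":0.12,"rx":0,"ry":0,"rz":0},{"grip":100,"dx":0.208,"dy":-0.174,"dz":0.12,"rx":0,"ry":0,"rz":0},{"grip":100,"dx":0.208,"dy":-0.174,"dz":0.12,"rx":0,"ry":0,"rz":0},{"grip":100,"dx":0.208,"dy":-0.174,"dz":0.12,"rx":0,"ry":0,"rz":0},{"grip":100,"dx":0.208,"dy":-0.174,"dz":0.12,"rx":0,"ry":0,"rz":0},{"grip":100,"dx":0.208,"dy":-0.174,"dz":0.07,"rx":0,"ry":0,"rz":0},{"grip":100,"dx":0.208,"dy":-0.174,"dz":0.02,"rx":0,"ry":0,"rz":0},{"grip":100,"dx":0.208,"dy":-0.174,"dz":-0.005,"rx":0,"ry":0,"rz":0},{"grip":100,"dx":0.208,"dy":-0.174,"dz":-0.005,"rx":0,"ry":0,"rz":0}]' && python3 -m pendant '[{"grip":0,"dx":0,"dy":0,"dz":0,"rx":0,"ry":0,"rz":0},{"grip":0,"dx":0,"dy":0,"dz":0,"rx":0,"ry":0,"rz":0},{"grip":0,"dx":0,"dy":0,"dz":0,"rx":0,"ry":0,"rz":0},{"grip":0,"dx":0,"dy":0,"dz":0,"rx":0,"ry":0,"rz":0},{"grip":0,"dx":0,"dy":0,"dz":0,"rx":0,"ry":0,"rz":0},{"grip":0,"dx":0,"dy":0,"dz":0,"rx":0,"ry":0,"rz":0}]'
```

```text
time: 19.58
tcp_pos: [0.6544, -0.101, 0.0283]
tcp_rot: [-0.003, 0.658, 0.753, -0.001]
ft_force: [-0.5, -0.2, 0.4]
gripper_width: 1.0
finger_force: 0.0
time: 20.32
tcp_pos: [0.6575, -0.1031, 0.0317]
tcp_rot: [0.0, 0.658, 0.753, 0.0]
ft_force: [-2.3, 0.6, 5.7]
gripper_width: 0.65
finger_force: 30.0
```

Gripped at 60 mm. Carrying it to the left-end bay.

```bash
python3 -m pendant '[{"grip":0,"dx":0,"dy":0,"dz":0.06,"rx":0,"ry":0,"rz":0},{"grip":0,"dx":0,"dy":0,"dz":0.12,"rx":0,"ry":0,"rz":0},{"grip":0,"dx":-0.03,"dy":0.037,"dz":0.12,"rx":0,"ry":0,"rz":0},{"grip":0,"dx":-0.063,"dy":0.074,"dz":0.12,"rx":0,"ry":0,"rz":0},{"grip":0,"dx":-0.095,"dy":0.111,"dz":0.12,"rx":0,"ry":0,"rz":0},{"grip":0,"dx":-0.126,"dy":0.148,"dz":0.12,"rx":0,"ry":0,"rz":0},{"grip":0,"dx":-0.158,"dy":0.185,"dz":0.12,"rx":0,"ry":0,"rz":0},{"grip":0,"dx":-0.19,"dy":0.222,"dz":0.12,"rx":0,"ry":0,"rz":0},{"grip":0,"dx":-0.22,"dy":0.259,"dz":0.12,"rx":0,"ry":0,"rz":0},{"grip":0,"dx":-0.22,"dy":0.259,"dz":0.12,"rx":0,"ry":0,"rz":0},{"grip":0,"dx":-0.22,"dy":0.259,"dz":0.07,"rx":0,"ry":0,"rz":0},{"grip":0,"dx":-0.22,"dy":0.259,"dz":0.03,"rx":0,"ry":0,"rz":0},{"grip":0,"dx":-0.22,"dy":0.259,"dz":0.012,"rx":0,"ry":0,"rz":0},{"grip":0,"dx":-0.22,"dy":0.259,"dz":0.004,"rx":0,"ry":0,"rz":0},{"grip":0,"dx":-0.22,"dy":0.259,"dz":0,"rx":0,"ry":0,"rz":0},{"grip":0,"dx":-0.22,"dy":0.259,"dz":-0.003,"rx":0,"ry":0,"rz":0},{"grip":0,"dx":-0.22,"dy":0.259,"dz":-0.004,"rx":0,"ry":0,"rz":0},{"grip":0,"dx":-0.22,"dy":0.259,"dz":-0.005,"rx":0,"ry":0,"rz":0},{"grip":0,"dx":-0.22,"dy":0.259,"dz":-0.005,"rx":0,"ry":0,"rz":0}]'
```

```text
time: 22.7
tcp_pos: [0.438, 0.1561, 0.0276]
tcp_rot: [0.0, 0.658, 0.753, 0.0]
ft_force: [-4.9, -0.9, 12.5]
gripper_width: 0.65
finger_force: 30.0
```

On the floor (12 N). Releasing, rising, and turning to look over the whole rack.

```bash
python3 -m pendant '[{"grip":100,"dx":0,"dy":0,"dz":0.001,"rx":0,"ry":0,"rz":0},{"grip":100,"dx":0,"dy":0,"dz":0.001,"rx":0,"ry":0,"rz":0},{"grip":100,"dx":0,"dy":0,"dz":0.001,"rx":0,"ry":0,"rz":0},{"grip":100,"dx":0,"dy":0,"dz":0.001,"rx":0,"ry":0,"rz":0},{"grip":100,"dx":0,"dy":0,"dz":0.03,"rx":0,"ry":0,"rz":0},{"grip":100,"dx":0,"dy":0,"dz":0.08,"rx":0,"ry":0,"rz":0},{"grip":100,"dx":0,"dy":0,"dz":0.14,"rx":0,"ry":0,"rz":0},{"grip":100,"dx":0,"dy":0,"dz":0.2,"rx":0,"ry":0,"rz":0},{"grip":100,"dx":0.11,"dy":-0.13,"dz":0.32,"rx":0,"ry":0,"rz":82},{"grip":100,"dx":0.11,"dy":-0.13,"dz":0.32,"rx":0,"ry":0,"rz":82},{"grip":100,"dx":0.11,"dy":-0.13,"dz":0.32,"rx":0,"ry":0,"rz":82},{"grip":100,"dx":0.11,"dy":-0.13,"dz":0.32,"rx":0,"ry":0,"rz":82},{"grip":100,"dx":0.11,"dy":-0.13,"dz":0.32,"rx":0,"ry":0,"rz":82},{"grip":100,"dx":0.11,"dy":-0.13,"dz":0.32,"rx":0,"ry":0,"rz":82},{"grip":100,"dx":0.11,"dy":-0.13,"dz":0.32,"rx":0,"ry":0,"rz":82},{"grip":100,"dx":0.11,"dy":-0.13,"dz":0.32,"rx":0,"ry":0,"rz":82},{"grip":100,"dx":0.11,"dy":-0.13,"dz":0.32,"rx":0,"ry":0,"rz":82},{"grip":100,"dx":0.11,"dy":-0.13,"dz":0.32,"rx":0,"ry":0,"rz":82},{"grip":100,"dx":0.11,"dy":-0.13,"dz":0.32,"rx":0,"ry":0,"rz":82}]'
python3 snap.py w7
python3 -c "
import cv2
a=cv2.imread('pics/w7.png')[0:240,160:500];cv2.imwrite('pics/w7c.png',cv2.resize(a,None,fx=2,fy=2,interpolation=2))"
```

```text
time: 25.08
tcp_pos: [0.5472, 0.0261, 0.3456]
tcp_rot: [-0.0, 0.003, 1.0, 0.0]
ft_force: [0.5, 0.6, 0.4]
gripper_width: 1.003
finger_force: 0.0
25.075 [0.54715302 0.02614882 0.34555954] [-2.71472461e-05  3.25438435e-03  9.99994704e-01  1.16468473e-06] [-1.72912601e-01  3.49016333e-02  1.47459134e+00 -6.88440868e-06
  1.63215359e+00 -1.73720057e+00]
```

View pics/w7c.png

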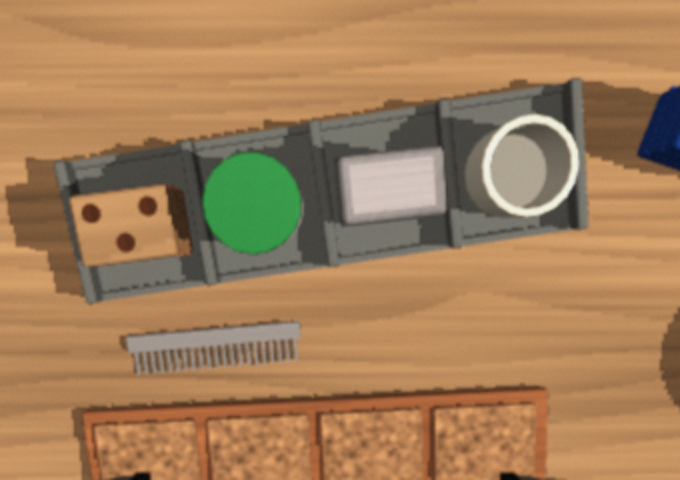

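All four stand upright in their bays: block (127,226), jar (252,203), tin (392,185), pot (530,165) in the crop. I'll check their rack coordinates.

Run:
```python
from h import *
import json
P=pose("wrist",json.load(open("w7.json")));np.set_printoptions(precision=4,suppress=True)
a=.1346;C=np.array([.4545,.0284]);A=np.array([[np.cos(a),-np.sin(a)],[np.sin(a),np.cos(a)]])
for n,c,z in[("block",(127,226),.07),("jar",(252,203),.096),("tin",(392,185),.084),("pot",(530,165),.068),("divs",(77,232),.032),("",(197,213),.032),("",(322,193),.032),("",(451,174),.032),("",(579,154),.032)]:
    print(n,A.T@(px2w(P,(c[0]/2+160,c[1]/2),z)[:2]-C))
```

```text
block [ 0.0018 -0.1258]
jar [ 0.0005 -0.0434]
tin [0.0016 0.0401]
pot [0.0012 0.1273]
divs [-0.0008 -0.1709]
 [-0.0015 -0.0875]
 [-0.0023 -0.0018]
 [-0.0021  0.0852]
 [-0.0027  0.1705]
```

All four are within about 4 mm of their bay centres. Handing in.

```bash
python3 -c "from station import r;print(r.job_done())"
```

```text
the job is handed in; nothing more can be done
None
```

The job is handed in (no verdict came back): the block, jar, tin and pot stand upright and released in the rack in reverse order, each measured within about 4 mm of its bay's centre, at about 25 s of the 99 s allowed.

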